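Line up the copper beakers for planishing

TASK

Set the four copper beakers out for planishing: stand them upright on the row of cork pads, one on the middle of each pad, in order of size, with the largest on the pad next to the anvil and the smallest on the pad farthest from it. Don't knock any beaker over on the way, and leave the hammer where it lies.

Things in the scene. Friction and masses are not known exactly. Their poses are not given: they have to be found in the camera images.
- beaker_large: the largest of four plain copper beakers (open-topped straight round cups): 56 mm outside diameter, 70 mm tall, wall 3 mm, weight under 0.3 kg; it starts upright on the bench. Origin: centre of its underside; z is its axis, pointing up out of the mouth.
- beaker_medium: the second largest of four plain copper beakers (open-topped straight round cups): 48 mm outside diameter, 60 mm tall, wall 3 mm, weight under 0.3 kg; it starts upright on the bench. Origin: centre of its underside; z is its axis, pointing up out of the mouth.
- beaker_small: the third largest of four plain copper beakers (open-topped straight round cups): 40 mm outside diameter, 50 mm tall, wall 3 mm, weight under 0.3 kg; it starts upright on the bench. Origin: centre of its underside; z is its axis, pointing up out of the mouth.
- beaker_tiny: the smallest of four plain copper beakers (open-topped straight round cups): 32 mm outside diameter, 40 mm tall, wall 3 mm, weight under 0.3 kg; it starts upright on the bench. Origin: centre of its underside; z is its axis, pointing up out of the mouth.
- pad_a: first pad, at the robot's left (+y) end of the row: one of four alike round cork pads, 64 mm diameter, 4 mm thick, fixed about 85 mm apart in a row on a fixed dark wooden board (110 x 360 mm, 18 mm thick, lying on the bench). Origin: centre of the pad's underside, on the board's top; the pad's top is 4 mm above it, 22 mm above the bench. z up.
- pad_b: second pad from the left (+y) end: one of four alike round cork pads, 64 mm diameter, 4 mm thick, fixed about 85 mm apart in a row on a fixed dark wooden board (110 x 360 mm, 18 mm thick, lying on the bench). Origin: centre of the pad's underside, on the board's top; the pad's top is 4 mm above it, 22 mm above the bench. z up.
- pad_c: third pad from the left (+y) end: one of four alike round cork pads, 64 mm diameter, 4 mm thick, fixed about 85 mm apart in a row on a fixed dark wooden board (110 x 360 mm, 18 mm thick, lying on the bench). Origin: centre of the pad's underside, on the board's top; the pad's top is 4 mm above it, 22 mm above the bench. z up.
- pad_d: last pad, at the robot's right (-y) end of the row: one of four alike round cork pads, 64 mm diameter, 4 mm thick, fixed about 85 mm apart in a row on a fixed dark wooden board (110 x 360 mm, 18 mm thick, lying on the bench). Origin: centre of the pad's underside, on the board's top; the pad's top is 4 mm above it, 22 mm above the bench. z up.
- anvil: small dark steel bench anvil with a polished face and a horn, fixed to the bench at one end of the board, either the left or the right; 78 mm high, base 75 x 62 mm, horn pointing away from the robot (+x of its frame, tip 109 mm from the origin). Its centre is about 110 mm from the nearest pad's. Origin: centre of its underside, z up. A steel doming block (a 60 mm cube with round hollows) is fixed at the other end of the board.
- hammer: loose hammer, 260 mm long, lying on the bench to the robot's right (-y) of the beakers; not to be disturbed. Origin: on its underside near mid-length, x along the handle towards the head.
Not all that is in view belongs to the job. What is shaped like the beaker_tiny but purple is not meant.

How it is judged:
At the end, for the whole second after the job is handed in: Counting from the pad nearest the anvil, the largest, second largest, third largest and smallest beaker each stand on their own pad, centre within 12 mm of the pad's centre, mouth up and upright within 0.1 rad, resting on the cork (underside 19 to 27 mm above the bench), released and still (((horizontal distance between anvil and pad_a below 0.2 m and horizontal distance between beaker_large and pad_a below 0.012 m and horizontal distance between beaker_medium and pad_b below 0.012 m and horizontal distance between beaker_small and pad_c below 0.012 m and horizontal distance between beaker_tiny and pad_d below 0.012 m) or (horizontal distance between anvil and pad_d below 0.2 m and horizontal distance between beaker_large and pad_d below 0.012 m and horizontal distance between beaker_medium and pad_c below 0.012 m and horizontal distance between beaker_small and pad_b below 0.012 m and horizontal distance between beaker_tiny and pad_a below 0.012 m)) and height (world z) of beaker_large between 0.019 and 0.027 m and angle between each of beaker_large, beaker_medium, beaker_small, beaker_tiny's own z axis and vertical below 0.1 rad and linear speed of each of beaker_large, beaker_medium, beaker_small, beaker_tiny below 0.02 m/s and angular speed of each of beaker_large, beaker_medium, beaker_small, beaker_tiny below 0.2 rad/s and height (world z) of beaker_medium between 0.019 and 0.027 m and height (world z) of beaker_small between 0.019 and 0.027 m and height (world z) of beaker_tiny between 0.019 and 0.027 m); the robot touches nothing.
It fails at once if the largest beaker is tipped over (tilted more than 0.7 rad) (angle between beaker_large's own z axis and vertical above 0.7 rad).
It fails at once if the second largest beaker is tipped over (tilted more than 0.7 rad) (angle between beaker_medium's own z axis and vertical above 0.7 rad).
It fails at once if the third largest beaker is tipped over (tilted more than 0.7 rad) (angle between beaker_small's own z axis and vertical above 0.7 rad).
It fails at once if the smallest beaker is tipped over (tilted more than 0.7 rad) (angle between beaker_tiny's own z axis and vertical above 0.7 rad).
It fails at once if the hammer is moved more than 30 mm (distance of hammer from where it was at the start of the episode above 0.03 m).
It also fails if it takes over 106 s, if anything falls off the work surface, if the arm or the gripper's body presses on something with over 40 N, if the wrist force passes 120 N, or if a joint passes its speed limit or range.

ROBOT

A 7-joint arm with a two-finger parallel gripper is mounted at the origin on the work surface. World frame = base frame: x ahead of the robot, y to its left, z up, the work surface at z = 0. Lengths are in m, angles in rad, forces in N, time in s.
With the tool pointing down it reaches from about 0.425 to 0.925 m from the base axis. Payload 6.8 kg.
Tool frame: the origin (TCP) lies at the very end of the fingers, on their centre line; the grasp point (between the pads) lies 19 mm behind it; z points along the fingers, y is the line along which they close (so a half turn about z gives the same grasp; the last joint's range is limited). The gripper opens to 85 mm and grips with 20 to 120 N. Pads are 22 mm wide; open, the fingers measure 114 mm over their backs; the gripper's body (76 mm by 85 mm) begins 54 mm behind the grasp point. The pads swing forward as they close: fully open they stand 13 mm farther back than shut.
Start: joints at [-1.221, 0.477, 0.022, 1.555, -0.011, 1.109, -0.083], TCP at [0.298, 0.606, 0.231] pointing down, gripper open.
Joint ranges: [-2.96, 2.96], [-0.34, 2.1], [-1.41, 1.46], [0.24, 2.44], [-1.37, 4.51], [0.17, 1.92], [-2.96, 2.96]. Speed limits (rad/s): [2.39, 2.39, 3.14, 3.14, 3.14, 3.14, 3.14].

INTERFACE

Orientations are given as a rotation vector (axis times angle).
In Python, from bench import r gives the robot as it stands.
- The arm moves only by the shell command python3 -m jog 'ROWS' [FORCE]. ROWS is JSON, a list of rows, each an object of numbers: "fingers": the finger opening in m, from 0 to 0.0854; "x", "y", "z": the shift along the tool's x, y, z in m; "rx", "ry", "rz": the turn, a rotation vector about the tool's x, y, z in degrees. In form: [{"fingers": .., "x": .., "y": .., "z": .., "rx": .., "ry": .., "rz": ..}, ...]. A call has 1 to 8 rows; each row shifts and turns the commanded pose from where the row before left it, along the tool's axes as they then stand; what a row does not reach is not made up. A row lasts 1/8 s, in which the tool goes at most 62.5 mm and 10.7 degrees, less where a joint would pass 70% of its speed; a pose out of reach is approached as far as the arm can. A call is refused whole if a number of a shift passes 0.0625 or a number of a turn 10.7, either way. A call with a gripper value outside its range is refused whole. The fingers move at their own pace and stop on an object; FORCE is the grip in N (left out, the last holds). Time passes only in rows, so rows that do not move let the fingers close. It gives the time, the measured TCP pose, the force, the opening and the grip force at its end, in the units of the state.
- r.get_obs(): the state, without advancing time (a new reading comes with each control period).
- r.grab_frame(name): name is "side" or "top" or "wrist"; returns (picture, depth): 480x640x3 uint8, red, green, blue; 480x640 float32, m along the optical axis (not along the pixel's ray), 0 where there is no reading.
- r.get_calibration(name): a dict with "mtx" (3x3 intrinsics, pixels), "extrinsics" (4x4, takes a point from camera to world coordinates). Camera axes: x right, y down, z forward; pixel columns grow to the right and rows downward; lengths in m; the calibration is good to about 2 mm. A picture is of the moment at which its call begins: read the wrist's pose just before it. get_calibration takes no time and is no camera call; for the wrist camera it gives the pose at the moment of the call.
- r.hand_in(): hands the job in; it is judged then, once.
Trained networks look in the newest picture that a camera, given by its name, has taken for a name from the list of things; names that differ only in an ending like _2 or _b are one class to them, and where a whole thing is asked for, a point or a joint stands for the part that bears it (a point fixed in the world has none). Each returns a list of dicts, best first, with "score" (0 to 1); they miss things now and then, are a little off and sometimes report something else, mostly with a low value. They report only what shows in the picture. A call takes as long as a camera call. They do not tell look-alikes from the thing itself.
- r.search_frame(target, camera): "xyz" ([x, y, z] in m, in world coordinates, good to about 4 mm: the middle of the surface that is visible of it).
- r.landmark_of(target, camera): "xyz" ([x, y, z] in m, in world coordinates, good to about 4 mm: a listed point, or the origin of a listed thing).
The state is a dict: "clock": time; "joints": joint angles; "qvel": joint speeds; "tau": joint torques, N m; "tcp_pos": TCP position; "orientation": TCP orientation; "contact_force": force on the tool from outside, world axes, zero at the start; "moment": the same for the moment, N m; "grip_width": finger opening in m; "gripper_force": force on a finger pad.
Only numpy, scipy, OpenCV 4.12 (cv2) and the standard library are available. Lean on these libraries where they do the work, as an engineer would, in place of code of your own. Each camera call takes 0.05 s, during which the arm holds its last target. There are 200 camera calls.

## Working session

There is one attempt and no reset: what is moved stays moved. The work goes in short steps, Python scripts to look and compute and a shell command to move; the robot and the scene stay as the last step left them, time stands still between calls to the robot, and variables do not carry over. Pictures are saved under pics/ and viewed, at most 14 in all, crops included, and the job is handed in when it is done.

```bash
ls; mkdir -p pics; python3 - <<'E'
from bench import r
import cv2
o=r.get_obs(); print(o)
for c in ["top","side"]:
    p,d=r.grab_frame(c); cv2.imwrite(f"pics/{c}0.png",p[:,:,::-1])
    for t in ["beaker_large","beaker_medium","beaker_small","beaker_tiny","pad_a","anvil","hammer"]:
        print(c,t,[([round(float(v),3) for v in q["xyz"]],round(q["score"],2)) for q in r.landmark_of(t,c)][:6])
E
```

```text
pics
{'clock': 0.0, 'joints': array([-1.22109756,  0.47780722,  0.02233884,  1.5564533 , -0.01145481,
        1.10925164, -0.08309088]), 'qvel': array([-0.00026411, -0.00199176, -0.00018256, -0.00046402, -0.00153331,
        0.00065742, -0.0002304 ]), 'tau': array([-1.13648020e-03, -5.96439207e+01,  1.60761941e+00, -2.81197107e+01,
        1.25017544e-02,  9.41935752e-03, -3.76544747e-06]), 'tcp_pos': array([0.29810137, 0.60496387, 0.23032014]), 'orientation': array([-7.12712585e-01, -3.05943693e+00,  2.78921623e-03]), 'contact_force': array([-0.70939234,  0.29889212, -0.704539  ]), 'moment': array([-0.00371774, -0.01405997, -0.02145665]), 'gripper_force': 0.0, 'grip_width': 0.08556845176097988}
top beaker_large [([0.457, -0.072, -0.003], 0.88)]
top beaker_medium [([0.437, -0.23, -0.002], 0.97)]
top beaker_small [([0.438, 0.072, 0.003], 0.75)]
top beaker_tiny [([0.352, 0.233, -0.0], 0.69), ([0.42, 0.275, -0.003], 0.64), ([0.423, 0.205, -0.002], 0.61), ([0.373, 0.128, -0.0], 0.52)]
top pad_a [([0.652, -0.103, 0.024], 0.95), ([0.644, 0.153, 0.019], 0.92), ([0.63, -0.021, 0.014], 0.91), ([0.654, 0.061, 0.014], 0.84)]
top anvil [([0.646, 0.258, -0.002], 0.96)]
top hammer [([0.409, -0.403, 0.003], 0.65), ([0.655, -0.104, 0.024], 0.48)]
side beaker_large [([0.458, -0.07, 0.001], 0.79)]
side beaker_medium [([0.441, -0.233, 0.001], 0.56)]
side beaker_small [([0.436, 0.072, 0.003], 0.93)]
side beaker_tiny [([0.378, 0.127, -0.005], 0.89), ([0.427, 0.21, 0.0], 0.88), ([0.351, 0.23, -0.003], 0.88), ([0.415, 0.271, 0.0], 0.85), ([0.461, 0.147, -0.003], 0.66), ([0.454, -0.071, 0.002], 0.4)]
side pad_a [([0.631, -0.022, 0.015], 0.85), ([0.644, 0.152, 0.019], 0.72), ([0.654, 0.063, 0.014], 0.72), ([0.651, -0.099, 0.016], 0.7)]
side anvil [([0.651, 0.264, -0.004], 0.57)]
side hammer [([0.41, -0.407, -0.0], 0.91), ([0.654, 0.061, 0.018], 0.69)]
```

View pics/top0.png

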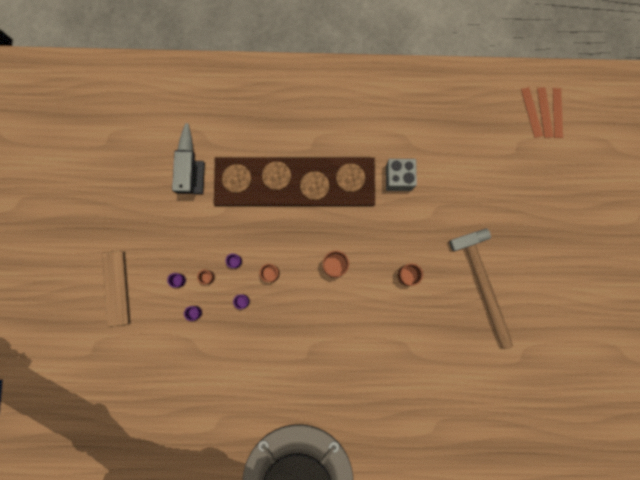

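View pics/side0.png

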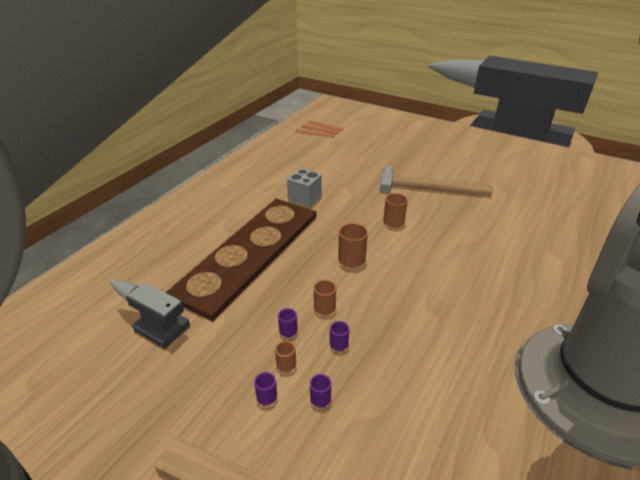

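Top view: copper beakers are large (334,265), medium (409,275), small (270,274) and tiny (206,277). The look-alikes at (177,280), (193,313), (242,302) and (234,261) are purple, so beaker_tiny is the copper one at (206,277). The anvil is at the left (+y) end, so large→a, medium→b, small→c, tiny→d. Next I'll refine positions from depth and confirm the tiny in a crop.

```bash
cat > h.py <<'E'
from bench import r
import numpy as np, cv2
def cloud(c):
    K=r.get_calibration(c); p,d=r.grab_frame(c)
    v,u=np.mgrid[:480,:640]; M=K["mtx"]
    P=np.stack([(u-M[0,2])*d/M[0,0],(v-M[1,2])*d/M[1,1],d,np.ones_like(d)],-1)@K["extrinsics"].T
    P=P[...,:3]; P[d==0]=np.nan
    return p,P
def rim(P,xy,h,rad,base=0):
    "centre of the points near the height of the rim"
    m=(np.hypot(P[...,0]-xy[0],P[...,1]-xy[1])<rad+.012)&(abs(P[...,2]-base-h)<.012)
    (x,y),R=cv2.minEnclosingCircle(P[m][:,:2].astype(np.float32)*1000)
    return m.sum(),np.round([x,y,R],1)
E
python3 - <<'E'
from h import *
p,P=cloud("top")
for n,xy,h,R in [("L",(.457,-.071),.07,.028),("M",(.439,-.231),.06,.024),("S",(.437,.072),.05,.02),("T",(.425,.207),.04,.016)]: print(n,rim(P,xy,h,R))
hsv=cv2.cvtColor(p,cv2.COLOR_RGB2HSV)
for n,xy in zip("abcd",[(.644,.153),(.654,.062),(.631,-.021),(.652,-.101)]):
    m=(np.hypot(P[...,0]-xy[0],P[...,1]-xy[1])<.042)&(hsv[...,2]>85)
    (x,y),R=cv2.minEnclosingCircle(P[m][:,:2].astype(np.float32)*1000); print(n,m.sum(),x,y,R,P[m].mean(0))
c=cv2.resize(p[240:330,155:295],None,fx=5,fy=5,interpolation=cv2.INTER_CUBIC); cv2.imwrite("pics/crop.png",c[:,:,::-1])
E
```

```text
L (np.int64(134), array([456.9, -70.9,  27.9]))
M (np.int64(139), array([ 437.7, -231.8,   24. ]))
S (np.int64(98), array([436.7,  70.6,  19.8]))
T (np.int64(91), array([425.1, 209.1,  16.3]))
a 682 645.6677856445312 152.4189453125 33.99966049194336 [0.64472493 0.15232581 0.02257627]
b 690 658.552978515625 63.41721725463867 37.579986572265625 [0.65384367 0.06393018 0.02261309]
c 682 632.830810546875 -21.944171905517578 33.59804916381836 [ 0.63189756 -0.02187683  0.02244192]
d 682 653.7086791992188 -102.06564331054688 34.217857360839844 [ 0.65184866 -0.10145776  0.02232312]
```

View pics/crop.png

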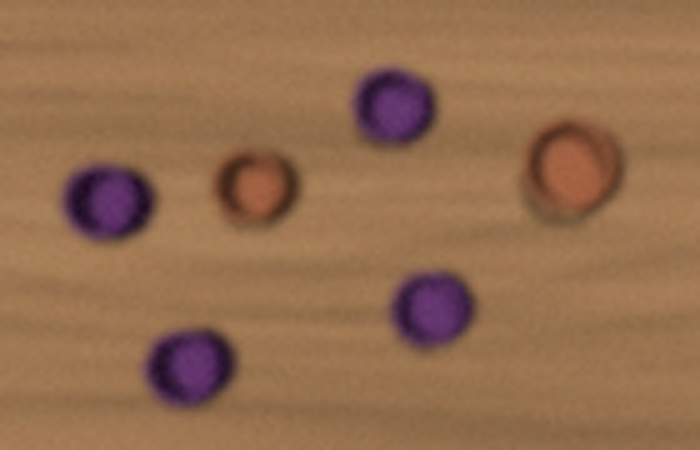

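```bash
python3 -m jog '[{"fingers":0.05,"x":0.0,"y":-0.03,"z":0,"rz":10.6},{"rz":10.6},{"rz":10.6},{"rz":10.6},{"rz":10.6},{"rz":10.6}]' 30; python3 -c "
from h import *
o=r.get_obs();print(o['tcp_pos'],o['orientation'],o['clock'],o['joints'])"
```

```text
[0.29830733 0.60550913 0.23130098] [-7.12802955e-01 -3.05962248e+00 -1.38763007e-05] 0.85 [-1.22109653  0.47699364  0.02236338  1.55542478 -0.01150741  1.10929894
 -0.08308442]validation failed for argument at $[0]...
```

The crop shows a copper cup at (257,187) among four purple ones, so the target is confirmed. Pad centres are a (.645,.152), b (.654,.064), c (.632,-.022) and d (.652,-.101). I'll retry the move with full rows.

```bash
python3 -m jog '[{"fingers":0.05,"x":0,"y":-0.03,"z":0,"rx":0,"ry":0,"rz":10.6},{"fingers":0.05,"x":0,"y":0,"z":0,"rx":0,"ry":0,"rz":10.6},{"fingers":0.05,"x":0,"y":0,"z":0,"rx":0,"ry":0,"rz":10.6},{"fingers":0.05,"x":0,"y":0,"z":0,"rx":0,"ry":0,"rz":10.6},{"fingers":0.05,"x":0,"y":0,"z":0,"rx":0,"ry":0,"rz":10.6},{"fingers":0.05,"x":0,"y":0,"z":0,"rx":0,"ry":0,"rz":10.6}]' 30; python3 -c "
from h import *
o=r.get_obs();print(o['tcp_pos'],o['orientation'],o['clock'],o['joints'])"
```

```text
clock: 1.6
tcp_pos: [0.285, 0.5786, 0.2314]
orientation: [-2.225, -2.218, -0.0]
contact_force: [-0.5, 1.1, -0.7]
grip_width: 0.0503
gripper_force: 0.0
[0.28504898 0.57864524 0.23136777] [-2.22477803e+00 -2.21792720e+00 -2.64460408e-04] 1.6 [-1.39559411  0.43372206  0.25442235  1.64549436 -0.12043345  1.07755669
 -1.1097227 ]
```

```bash
python3 -m jog '[{"fingers":0.05,"x":-0.046,"y":0.0175,"z":0},{"fingers":0.05,"x":-0.046,"y":0.0175,"z":0}]'; python3 -m jog '[{"fingers":0.05,"x":-0.046,"y":0.0175,"z":0,"rx":0,"ry":0,"rz":0},{"fingers":0.05,"x":-0.046,"y":0.0175,"z":0,"rx":0,"ry":0,"rz":0},{"fingers":0.05,"x":-0.046,"y":0.0175,"z":0,"rx":0,"ry":0,"rz":0},{"fingers":0.05,"x":-0.046,"y":0.0175,"z":0,"rx":0,"ry":0,"rz":0},{"fingers":0.05,"x":-0.046,"y":0.0175,"z":0,"rx":0,"ry":0,"rz":0},{"fingers":0.05,"x":-0.046,"y":0.0175,"z":0,"rx":0,"ry":0,"rz":0},{"fingers":0.05,"x":-0.046,"y":0.0175,"z":0,"rx":0,"ry":0,"rz":0},{"fingers":0.05,"x":-0.046,"y":0.0175,"z":0,"rx":0,"ry":0,"rz":0}]'
```

```text
clock: 2.6
tcp_pos: [0.4267, 0.2096, 0.2317]
orientation: [-2.218, -2.225, -0.002]
contact_force: [1.6, 0.7, 0.1]
grip_width: 0.0496
gripper_force: 0.0validation failed for argument at $[0]...
```

```bash
python3 -m jog '[{"fingers":0.05,"x":-0.0005,"y":-0.0015,"z":0.04,"rx":0,"ry":0,"rz":0},{"fingers":0.05,"x":0,"y":0,"z":0.04,"rx":0,"ry":0,"rz":0},{"fingers":0.05,"x":0,"y":0,"z":0.04,"rx":0,"ry":0,"rz":0},{"fingers":0.05,"x":0,"y":0,"z":0.04,"rx":0,"ry":0,"rz":0},{"fingers":0.05,"x":0,"y":0,"z":0.03,"rx":0,"ry":0,"rz":0},{"fingers":0.05,"x":0,"y":0,"z":0.02,"rx":0,"ry":0,"rz":0},{"fingers":0.05,"x":0,"y":0,"z":0.009,"rx":0,"ry":0,"rz":0},{"fingers":0.05,"x":0,"y":0,"z":0,"rx":0,"ry":0,"rz":0}]' && python3 -m jog '[{"fingers":0.02,"x":0,"y":0,"z":0,"rx":0,"ry":0,"rz":0},{"fingers":0.02,"x":0,"y":0,"z":0,"rx":0,"ry":0,"rz":0},{"fingers":0.02,"x":0,"y":0,"z":0,"rx":0,"ry":0,"rz":0},{"fingers":0.02,"x":0,"y":0,"z":0,"rx":0,"ry":0,"rz":0},{"fingers":0.02,"x":0,"y":0,"z":0,"rx":0,"ry":0,"rz":0}]' 30
```

```text
clock: 3.6
tcp_pos: [0.4247, 0.2105, 0.0123]
orientation: [-2.218, -2.225, 0.0]
contact_force: [-0.3, -0.8, -0.5]
grip_width: 0.0504
gripper_force: 0.0
clock: 4.22
tcp_pos: [0.4254, 0.211, 0.0132]
orientation: [2.218, 2.225, 0.003]
contact_force: [-0.5, -0.4, 6.6]
grip_width: 0.0301
gripper_force: 30.5
```

```bash
python3 -m jog '[{"fingers":0.02,"x":0,"y":0,"z":-0.02,"rx":0,"ry":0,"rz":0},{"fingers":0.02,"x":0,"y":0,"z":-0.03,"rx":0,"ry":0,"rz":0},{"fingers":0.02,"x":0,"y":0,"z":-0.04,"rx":0,"ry":0,"rz":0},{"fingers":0.02,"x":0,"y":0,"z":-0.04,"rx":0,"ry":0,"rz":0}]' && python3 -m jog '[{"fingers":0.02,"x":-0.02,"y":0.0145,"z":0,"rx":0,"ry":0,"rz":0},{"fingers":0.02,"x":-0.048,"y":0.035,"z":0,"rx":0,"ry":0,"rz":0},{"fingers":0.02,"x":-0.048,"y":0.035,"z":0,"rx":0,"ry":0,"rz":0},{"fingers":0.02,"x":-0.048,"y":0.035,"z":0,"rx":0,"ry":0,"rz":0},{"fingers":0.02,"x":-0.048,"y":0.035,"z":0,"rx":0,"ry":0,"rz":0},{"fingers":0.02,"x":-0.048,"y":0.035,"z":0,"rx":0,"ry":0,"rz":0},{"fingers":0.02,"x":-0.036,"y":0.026,"z":0,"rx":0,"ry":0,"rz":0},{"fingers":0.02,"x":-0.018,"y":0.011,"z":0,"rx":0,"ry":0,"rz":0}]' && python3 - <<'E'
from h import *
o=r.get_obs();p,P=cloud("wrist");cv2.imwrite("pics/w1.png",p[:,:,::-1])
print(o['tcp_pos'])
for n in ["beaker_tiny","pad_d"]: print(n,[(np.round(q["xyz"],3),round(q["score"],2)) for q in r.landmark_of(n,"wrist")])
E
```

```text
clock: 4.72
tcp_pos: [0.4243, 0.2103, 0.1436]
orientation: [-2.218, -2.225, 0.0]
contact_force: [0.1, -0.1, -1.9]
grip_width: 0.0301
gripper_force: 29.9
clock: 5.72
tcp_pos: [0.6526, -0.1056, 0.1423]
orientation: [2.221, 2.221, -0.001]
contact_force: [-1.2, 0.0, -0.8]
grip_width: 0.0301
gripper_force: 30.0
[ 0.65261146 -0.10558309  0.1422754 ]
beaker_tiny [(array([ 0.648, -0.102,  0.128]), 0.58)]
pad_d [(array([ 0.631, -0.023,  0.018]), 0.9), (array([ 0.651, -0.099,  0.02 ]), 0.73)]
```

View pics/w1.png

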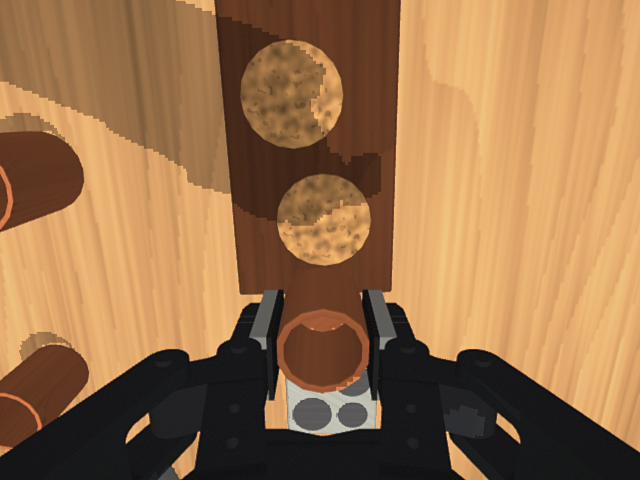

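The tiny hangs upright in the fingers at (323,350), over pad d. Lowering it.

```bash
python3 -m jog '[{"fingers":0.02,"x":0.004,"y":0,"z":0.03,"rx":0,"ry":0,"rz":0},{"fingers":0.02,"x":0,"y":0,"z":0.035,"rx":0,"ry":0,"rz":0},{"fingers":0.02,"x":0,"y":0,"z":0.025,"rx":0,"ry":0,"rz":0},{"fingers":0.02,"x":0,"y":0,"z":0.012,"rx":0,"ry":0,"rz":0},{"fingers":0.02,"x":0,"y":0,"z":0.004,"rx":0,"ry":0,"rz":0},{"fingers":0.02,"x":0,"y":0,"z":0,"rx":0,"ry":0,"rz":0}]' && python3 -c "
from h import *
p,P=cloud('wrist')
print(r.get_obs()['tcp_pos'],rim(P,(.652,-.102),.04,.018,.022))"
```

```text
clock: 6.62
tcp_pos: [0.6524, -0.0984, 0.037]
orientation: [2.217, 2.225, 0.001]
contact_force: [0.2, -0.3, -0.9]
grip_width: 0.03
gripper_force: 30.0
[ 0.65270153 -0.09862811  0.03730597] (np.int64(8594), array([651.9, -90.8,  27.8]))
```

```bash
python3 -m jog '[{"fingers":0.02,"x":-0.002,"y":0,"z":0.001,"rx":0,"ry":0,"rz":0},{"fingers":0.05,"x":0,"y":0,"z":0,"rx":0,"ry":0,"rz":0},{"fingers":0.05,"x":0,"y":0,"z":0,"rx":0,"ry":0,"rz":0},{"fingers":0.05,"x":0,"y":0,"z":0,"rx":0,"ry":0,"rz":0},{"fingers":0.05,"x":0,"y":0,"z":-0.02,"rx":0,"ry":0,"rz":0},{"fingers":0.05,"x":0,"y":0,"z":-0.04,"rx":0,"ry":0,"rz":0},{"fingers":0.05,"x":0,"y":0,"z":-0.05,"rx":0,"ry":0,"rz":0},{"fingers":0.05,"x":0,"y":0,"z":-0.03,"rx":0,"ry":0,"rz":0}]'
```

```text
clock: 7.68
tcp_pos: [0.6532, -0.1014, 0.1796]
orientation: [2.216, 2.222, 0.004]
contact_force: [0.2, -0.2, -0.5]
grip_width: 0.05
gripper_force: 0.0
```

```bash
python3 -m jog '[{"fingers":0.062,"x":0.02,"y":-0.026,"z":0,"rx":0,"ry":0,"rz":0},{"fingers":0.062,"x":0.033,"y":-0.041,"z":0,"rx":0,"ry":0,"rz":0},{"fingers":0.062,"x":0.033,"y":-0.041,"z":0,"rx":0,"ry":0,"rz":0},{"fingers":0.062,"x":0.033,"y":-0.041,"z":0,"rx":0,"ry":0,"rz":0},{"fingers":0.062,"x":0.033,"y":-0.041,"z":0,"rx":0,"ry":0,"rz":0},{"fingers":0.062,"x":0.02,"y":-0.0265,"z":0,"rx":0,"ry":0,"rz":0},{"fingers":0.062,"x":0,"y":0,"z":0,"rx":0,"ry":0,"rz":0},{"fingers":0.062,"x":0,"y":0,"z":0,"rx":0,"ry":0,"rz":0}]'; python3 - <<'E'
from h import *
o=r.get_obs();p,P=cloud("top");cv2.imwrite("pics/t2.png",p[:,:,::-1])
print(o['tcp_pos'],rim(P,(.652,-.1015),.04,.016,.022))
E
```

```text
clock: 8.68
tcp_pos: [0.4362, 0.0702, 0.1763]
orientation: [2.218, 2.223, 0.003]
contact_force: [0.1, -0.5, 0.7]
grip_width: 0.0622
gripper_force: 0.0
[0.43616931 0.07024174 0.17630992] (np.int64(99), array([ 651.5, -103.4,   16.2]))
```

Tiny stands at (.6515,-.1034), 2 mm off centre. Now grasping the small.

```bash
python3 -m jog '[{"fingers":0.062,"x":0.0005,"y":0.0005,"z":0.03,"rx":0,"ry":0,"rz":0},{"fingers":0.062,"x":0,"y":0,"z":0.04,"rx":0,"ry":0,"rz":0},{"fingers":0.062,"x":0,"y":0,"z":0.04,"rx":0,"ry":0,"rz":0},{"fingers":0.062,"x":0,"y":0,"z":0.03,"rx":0,"ry":0,"rz":0},{"fingers":0.062,"x":0,"y":0,"z":0.018,"rx":0,"ry":0,"rz":0},{"fingers":0.062,"x":0,"y":0,"z":0,"rx":0,"ry":0,"rz":0}]' && python3 -m jog '[{"fingers":0.026,"x":0,"y":0,"z":0,"rx":0,"ry":0,"rz":0},{"fingers":0.026,"x":0,"y":0,"z":0,"rx":0,"ry":0,"rz":0},{"fingers":0.026,"x":0,"y":0,"z":0,"rx":0,"ry":0,"rz":0},{"fingers":0.026,"x":0,"y":0,"z":0,"rx":0,"ry":0,"rz":0},{"fingers":0.026,"x":0,"y":0,"z":0,"rx":0,"ry":0,"rz":0}]' 30
```

```text
clock: 9.48
tcp_pos: [0.4357, 0.0698, 0.0163]
orientation: [-2.22, -2.222, 0.004]
contact_force: [-0.1, -0.4, 0.3]
grip_width: 0.0618
gripper_force: 0.0
clock: 10.1
tcp_pos: [0.4366, 0.0709, 0.0181]
orientation: [2.218, 2.223, 0.003]
contact_force: [0.4, -2.6, 6.8]
grip_width: 0.0397
gripper_force: 30.9
```

```bash
python3 -m jog '[{"fingers":0.026,"x":0,"y":0,"z":-0.02,"rx":0,"ry":0,"rz":0},{"fingers":0.026,"x":0,"y":0,"z":-0.04,"rx":0,"ry":0,"rz":0},{"fingers":0.026,"x":0,"y":0,"z":-0.045,"rx":0,"ry":0,"rz":0},{"fingers":0.026,"x":0,"y":0,"z":-0.025,"rx":0,"ry":0,"rz":0}]' && python3 -m jog '[{"fingers":0.026,"x":-0.01,"y":0.02,"z":0,"rx":0,"ry":0,"rz":0},{"fingers":0.026,"x":-0.0165,"y":0.034,"z":0,"rx":0,"ry":0,"rz":0},{"fingers":0.026,"x":-0.018,"y":0.04,"z":0,"rx":0,"ry":0,"rz":0},{"fingers":0.026,"x":-0.018,"y":0.04,"z":0,"rx":0,"ry":0,"rz":0},{"fingers":0.026,"x":-0.018,"y":0.035,"z":0,"rx":0,"ry":0,"rz":0},{"fingers":0.026,"x":-0.012,"y":0.0265,"z":0,"rx":0,"ry":0,"rz":0},{"fingers":0.026,"x":0,"y":0,"z":0,"rx":0,"ry":0,"rz":0}]' && python3 -m jog '[{"fingers":0.026,"x":0,"y":0,"z":0.03,"rx":0,"ry":0,"rz":0},{"fingers":0.026,"x":0,"y":0,"z":0.035,"rx":0,"ry":0,"rz":0},{"fingers":0.026,"x":0,"y":0,"z":0.025,"rx":0,"ry":0,"rz":0},{"fingers":0.026,"x":0,"y":0,"z":0.012,"rx":0,"ry":0,"rz":0},{"fingers":0.026,"x":0,"y":0,"z":0.004,"rx":0,"ry":0,"rz":0},{"fingers":0.026,"x":0,"y":0,"z":0,"rx":0,"ry":0,"rz":0},{"fingers":0.026,"x":0,"y":0,"z":0,"rx":0,"ry":0,"rz":0}]'
```

```text
clock: 10.6
tcp_pos: [0.436, 0.0714, 0.1494]
orientation: [2.218, 2.225, 0.004]
contact_force: [1.1, 0.6, -1.8]
grip_width: 0.039
gripper_force: 30.9
clock: 11.48
tcp_pos: [0.6325, -0.022, 0.1472]
orientation: [2.219, 2.222, -0.0]
contact_force: [0.2, 0.5, -1.6]
grip_width: 0.0397
gripper_force: 30.9
clock: 12.35
tcp_pos: [0.632, -0.0209, 0.0423]
orientation: [2.217, 2.224, 0.002]
contact_force: [0.2, -0.4, -1.1]
grip_width: 0.0395
gripper_force: 30.9
```

```bash
python3 -m jog '[{"fingers":0.026,"x":0,"y":0,"z":0.0015,"rx":0,"ry":0,"rz":0},{"fingers":0.062,"x":0,"y":0,"z":0,"rx":0,"ry":0,"rz":0},{"fingers":0.062,"x":0,"y":0,"z":0,"rx":0,"ry":0,"rz":0},{"fingers":0.062,"x":0,"y":0,"z":0,"rx":0,"ry":0,"rz":0},{"fingers":0.062,"x":0,"y":0,"z":-0.02,"rx":0,"ry":0,"rz":0},{"fingers":0.062,"x":0,"y":0,"z":-0.04,"rx":0,"ry":0,"rz":0},{"fingers":0.062,"x":0,"y":0,"z":-0.05,"rx":0,"ry":0,"rz":0},{"fingers":0.062,"x":0,"y":0,"z":-0.03,"rx":0,"ry":0,"rz":0}]'
```

```text
clock: 13.35
tcp_pos: [0.6325, -0.0214, 0.184]
orientation: [2.217, 2.222, 0.005]
contact_force: [-0.3, 1.0, -0.2]
grip_width: 0.0621
gripper_force: 0.0
```

```bash
python3 -m jog '[{"fingers":0.07,"x":-0.025,"y":-0.023,"z":0,"rx":0,"ry":0,"rz":0},{"fingers":0.07,"x":-0.04,"y":-0.037,"z":0,"rx":0,"ry":0,"rz":0},{"fingers":0.07,"x":-0.04,"y":-0.037,"z":0,"rx":0,"ry":0,"rz":0},{"fingers":0.07,"x":-0.04,"y":-0.037,"z":0,"rx":0,"ry":0,"rz":0},{"fingers":0.07,"x":-0.04,"y":-0.037,"z":0,"rx":0,"ry":0,"rz":0},{"fingers":0.07,"x":-0.025,"y":-0.024,"z":0,"rx":0,"ry":0,"rz":0},{"fingers":0.07,"x":0,"y":0,"z":0,"rx":0,"ry":0,"rz":0},{"fingers":0.07,"x":0,"y":0,"z":0,"rx":0,"ry":0,"rz":0}]'; python3 - <<'E'
from h import *
o=r.get_obs();p,P=cloud("top")
print(o['tcp_pos'],rim(P,(.652,-.1015),.04,.016,.022),rim(P,(.632,-.022),.05,.02,.022),rim(P,(.457,-.071),.07,.028))
E
```

```text
clock: 14.35
tcp_pos: [0.4378, -0.2311, 0.1806]
orientation: [2.217, 2.224, 0.002]
contact_force: [1.0, 0.3, 0.0]
grip_width: 0.07
gripper_force: 0.0
[ 0.43777172 -0.23111483  0.18062896] (np.int64(92), array([ 651.6, -103.1,   15.9])) (np.int64(116), array([630.3, -21. ,  20.2])) (np.int64(135), array([456.8, -70.9,  27.9]))
```

```bash
python3 -m jog '[{"fingers":0.07,"x":-0.0005,"y":0,"z":0.03,"rx":0,"ry":0,"rz":0},{"fingers":0.07,"x":0,"y":0,"z":0.04,"rx":0,"ry":0,"rz":0},{"fingers":0.07,"x":0,"y":0,"z":0.04,"rx":0,"ry":0,"rz":0},{"fingers":0.07,"x":0,"y":0,"z":0.03,"rx":0,"ry":0,"rz":0},{"fingers":0.07,"x":0,"y":0,"z":0.014,"rx":0,"ry":0,"rz":0},{"fingers":0.07,"x":0,"y":0,"z":0,"rx":0,"ry":0,"rz":0}]' && python3 -m jog '[{"fingers":0.034,"x":0,"y":0,"z":0,"rx":0,"ry":0,"rz":0},{"fingers":0.034,"x":0,"y":0,"z":0,"rx":0,"ry":0,"rz":0},{"fingers":0.034,"x":0,"y":0,"z":0,"rx":0,"ry":0,"rz":0},{"fingers":0.034,"x":0,"y":0,"z":0,"rx":0,"ry":0,"rz":0},{"fingers":0.034,"x":0,"y":0,"z":0,"rx":0,"ry":0,"rz":0}]' 30 && python3 -m jog '[{"fingers":0.034,"x":0,"y":0,"z":-0.02,"rx":0,"ry":0,"rz":0},{"fingers":0.034,"x":0,"y":0,"z":-0.04,"rx":0,"ry":0,"rz":0},{"fingers":0.034,"x":0,"y":0,"z":-0.045,"rx":0,"ry":0,"rz":0},{"fingers":0.034,"x":0,"y":0,"z":-0.025,"rx":0,"ry":0,"rz":0}]'
```

```text
clock: 15.15
tcp_pos: [0.4372, -0.2314, 0.0254]
orientation: [-2.216, -2.225, 0.001]
contact_force: [-0.1, -0.1, 0.5]
grip_width: 0.0699
gripper_force: 0.0
clock: 15.78
tcp_pos: [0.438, -0.2322, 0.027]
orientation: [2.217, 2.223, 0.002]
contact_force: [0.3, 0.8, 6.5]
grip_width: 0.0479
gripper_force: 30.7
clock: 16.27
tcp_pos: [0.4376, -0.2323, 0.1582]
orientation: [2.217, 2.223, 0.003]
contact_force: [0.9, 0.7, -1.3]
grip_width: 0.0478
gripper_force: 31.7
```

```bash
python3 -m jog '[{"fingers":0.034,"x":0.028,"y":0.02,"z":0,"rx":0,"ry":0,"rz":0},{"fingers":0.034,"x":0.046,"y":0.034,"z":0,"rx":0,"ry":0,"rz":0},{"fingers":0.034,"x":0.05,"y":0.0365,"z":0,"rx":0,"ry":0,"rz":0},{"fingers":0.034,"x":0.05,"y":0.0365,"z":0,"rx":0,"ry":0,"rz":0},{"fingers":0.034,"x":0.05,"y":0.0365,"z":0,"rx":0,"ry":0,"rz":0},{"fingers":0.034,"x":0.046,"y":0.034,"z":0,"rx":0,"ry":0,"rz":0},{"fingers":0.034,"x":0.026,"y":0.019,"z":0,"rx":0,"ry":0,"rz":0},{"fingers":0.034,"x":0,"y":0,"z":0,"rx":0,"ry":0,"rz":0}]' && python3 -m jog '[{"fingers":0.034,"x":0,"y":0,"z":0.03,"rx":0,"ry":0,"rz":0},{"fingers":0.034,"x":0,"y":0,"z":0.035,"rx":0,"ry":0,"rz":0},{"fingers":0.034,"x":0,"y":0,"z":0.025,"rx":0,"ry":0,"rz":0},{"fingers":0.034,"x":0,"y":0,"z":0.012,"rx":0,"ry":0,"rz":0},{"fingers":0.034,"x":0,"y":0,"z":0.004,"rx":0,"ry":0,"rz":0},{"fingers":0.034,"x":0,"y":0,"z":0,"rx":0,"ry":0,"rz":0},{"fingers":0.034,"x":0,"y":0,"z":0,"rx":0,"ry":0,"rz":0}]'
```

```text
clock: 17.27
tcp_pos: [0.6534, 0.0686, 0.1555]
orientation: [-2.212, -2.23, -0.002]
contact_force: [-0.4, -0.5, -1.0]
grip_width: 0.0479
gripper_force: 31.7
clock: 18.15
tcp_pos: [0.6533, 0.0647, 0.0509]
orientation: [2.218, 2.224, 0.002]
contact_force: [-0.3, 0.5, -2.1]
grip_width: 0.0475
gripper_force: 31.7
```

```bash
python3 -m jog '[{"fingers":0.034,"x":-0.0005,"y":0.0005,"z":0.0015,"rx":0,"ry":0,"rz":0},{"fingers":0.07,"x":0,"y":0,"z":0,"rx":0,"ry":0,"rz":0},{"fingers":0.07,"x":0,"y":0,"z":0,"rx":0,"ry":0,"rz":0},{"fingers":0.07,"x":0,"y":0,"z":0,"rx":0,"ry":0,"rz":0},{"fingers":0.07,"x":0,"y":0,"z":-0.02,"rx":0,"ry":0,"rz":0},{"fingers":0.07,"x":0,"y":0,"z":-0.04,"rx":0,"ry":0,"rz":0},{"fingers":0.07,"x":0,"y":0,"z":-0.05,"rx":0,"ry":0,"rz":0},{"fingers":0.07,"x":0,"y":0,"z":-0.03,"rx":0,"ry":0,"rz":0}]'
```

```text
clock: 19.15
tcp_pos: [0.6543, 0.0638, 0.1926]
orientation: [2.217, 2.222, 0.006]
contact_force: [-0.0, 0.4, -1.0]
grip_width: 0.0698
gripper_force: 0.0
```

```bash
python3 -m jog '[{"fingers":0.078,"x":-0.017,"y":-0.025,"z":0,"rx":0,"ry":0,"rz":0},{"fingers":0.078,"x":-0.026,"y":-0.038,"z":0,"rx":0,"ry":0,"rz":0},{"fingers":0.078,"x":-0.026,"y":-0.038,"z":0,"rx":0,"ry":0,"rz":0},{"fingers":0.078,"x":-0.026,"y":-0.038,"z":0,"rx":0,"ry":0,"rz":0},{"fingers":0.078,"x":-0.024,"y":-0.035,"z":0,"rx":0,"ry":0,"rz":0},{"fingers":0.078,"x":-0.016,"y":-0.023,"z":0,"rx":0,"ry":0,"rz":0},{"fingers":0.078,"x":0,"y":0,"z":0,"rx":0,"ry":0,"rz":0},{"fingers":0.078,"x":0,"y":0,"z":0,"rx":0,"ry":0,"rz":0}]'; python3 - <<'E'
from h import *
o=r.get_obs();p,P=cloud("top")
print(o['tcp_pos'],rim(P,(.654,.0637),.06,.024,.022))
E
```

```text
clock: 20.15
tcp_pos: [0.4575, -0.0711, 0.1893]
orientation: [2.217, 2.224, 0.003]
contact_force: [-0.1, 0.8, -0.1]
grip_width: 0.0778
gripper_force: 0.0
[ 0.45753905 -0.07105627  0.18925758] (np.int64(150), array([652.7,  64.3,  24.2]))
```

```bash
python3 -m jog '[{"fingers":0.078,"x":0,"y":-0.0005,"z":0.03,"rx":0,"ry":0,"rz":0},{"fingers":0.078,"x":0,"y":0,"z":0.04,"rx":0,"ry":0,"rz":0},{"fingers":0.078,"x":0,"y":0,"z":0.04,"rx":0,"ry":0,"rz":0},{"fingers":0.078,"x":0,"y":0,"z":0.03,"rx":0,"ry":0,"rz":0},{"fingers":0.078,"x":0,"y":0,"z":0.015,"rx":0,"ry":0,"rz":0},{"fingers":0.078,"x":0,"y":0,"z":0,"rx":0,"ry":0,"rz":0}]' && python3 -m jog '[{"fingers":0.042,"x":0,"y":0,"z":0,"rx":0,"ry":0,"rz":0},{"fingers":0.042,"x":0,"y":0,"z":0,"rx":0,"ry":0,"rz":0},{"fingers":0.042,"x":0,"y":0,"z":0,"rx":0,"ry":0,"rz":0},{"fingers":0.042,"x":0,"y":0,"z":0,"rx":0,"ry":0,"rz":0},{"fingers":0.042,"x":0,"y":0,"z":0,"rx":0,"ry":0,"rz":0}]' 35 && python3 -m jog '[{"fingers":0.042,"x":0,"y":0,"z":-0.02,"rx":0,"ry":0,"rz":0},{"fingers":0.042,"x":0,"y":0,"z":-0.04,"rx":0,"ry":0,"rz":0},{"fingers":0.042,"x":0,"y":0,"z":-0.045,"rx":0,"ry":0,"rz":0},{"fingers":0.042,"x":0,"y":0,"z":-0.025,"rx":0,"ry":0,"rz":0}]'
```

```text
clock: 20.95
tcp_pos: [0.4561, -0.0712, 0.0328]
orientation: [-2.217, -2.225, 0.002]
contact_force: [-0.5, -1.5, 0.6]
grip_width: 0.078
gripper_force: 0.0
clock: 21.58
tcp_pos: [0.4572, -0.0714, 0.0346]
orientation: [2.217, 2.224, 0.003]
contact_force: [-1.2, -0.4, 7.7]
grip_width: 0.0558
gripper_force: 36.8
clock: 22.08
tcp_pos: [0.4566, -0.0714, 0.1656]
orientation: [2.217, 2.223, 0.004]
contact_force: [0.3, 0.7, -2.0]
grip_width: 0.0557
gripper_force: 38.3
```

```bash
python3 -m jog '[{"fingers":0.042,"x":0.022,"y":0.018,"z":0,"rx":0,"ry":0,"rz":0},{"fingers":0.042,"x":0.036,"y":0.03,"z":0,"rx":0,"ry":0,"rz":0},{"fingers":0.042,"x":0.038,"y":0.032,"z":0,"rx":0,"ry":0,"rz":0},{"fingers":0.042,"x":0.038,"y":0.032,"z":0,"rx":0,"ry":0,"rz":0},{"fingers":0.042,"x":0.038,"y":0.032,"z":0,"rx":0,"ry":0,"rz":0},{"fingers":0.042,"x":0.032,"y":0.027,"z":0,"rx":0,"ry":0,"rz":0},{"fingers":0.042,"x":0.0195,"y":0.017,"z":0,"rx":0,"ry":0,"rz":0},{"fingers":0.042,"x":0,"y":0,"z":0,"rx":0,"ry":0,"rz":0}]' && python3 -m jog '[{"fingers":0.042,"x":0,"y":0,"z":0.03,"rx":0,"ry":0,"rz":0},{"fingers":0.042,"x":0,"y":0,"z":0.035,"rx":0,"ry":0,"rz":0},{"fingers":0.042,"x":0,"y":0,"z":0.025,"rx":0,"ry":0,"rz":0},{"fingers":0.042,"x":0,"y":0,"z":0.012,"rx":0,"ry":0,"rz":0},{"fingers":0.042,"x":0,"y":0,"z":0.004,"rx":0,"ry":0,"rz":0},{"fingers":0.042,"x":0,"y":0,"z":0,"rx":0,"ry":0,"rz":0},{"fingers":0.042,"x":0,"y":0,"z":0,"rx":0,"ry":0,"rz":0}]'
```

```text
clock: 23.08
tcp_pos: [0.6436, 0.1566, 0.1616]
orientation: [-2.212, -2.229, 0.001]
contact_force: [-0.9, 0.2, -1.9]
grip_width: 0.056
gripper_force: 38.3
clock: 23.95
tcp_pos: [0.6441, 0.1528, 0.0583]
orientation: [2.218, 2.224, 0.003]
contact_force: [0.2, -0.4, -1.7]
grip_width: 0.0559
gripper_force: 38.2
```

```bash
python3 -m jog '[{"fingers":0.042,"x":-0.0005,"y":0.001,"z":0.0015,"rx":0,"ry":0,"rz":0},{"fingers":0.078,"x":0,"y":0,"z":0,"rx":0,"ry":0,"rz":0},{"fingers":0.078,"x":0,"y":0,"z":0,"rx":0,"ry":0,"rz":0},{"fingers":0.078,"x":0,"y":0,"z":0,"rx":0,"ry":0,"rz":0},{"fingers":0.078,"x":0,"y":0,"z":-0.02,"rx":0,"ry":0,"rz":0},{"fingers":0.078,"x":0,"y":0,"z":-0.04,"rx":0,"ry":0,"rz":0},{"fingers":0.078,"x":0,"y":0,"z":-0.05,"rx":0,"ry":0,"rz":0},{"fingers":0.078,"x":0,"y":0,"z":-0.03,"rx":0,"ry":0,"rz":0}]' && python3 -m jog '[{"fingers":0.078,"x":0,"y":-0.03,"z":0,"rx":0,"ry":0,"rz":0},{"fingers":0.078,"x":0,"y":-0.04,"z":0,"rx":0,"ry":0,"rz":0},{"fingers":0.078,"x":0,"y":-0.04,"z":0,"rx":0,"ry":0,"rz":0},{"fingers":0.078,"x":0,"y":-0.04,"z":0,"rx":0,"ry":0,"rz":0},{"fingers":0.078,"x":0,"y":-0.02,"z":0,"rx":0,"ry":0,"rz":0},{"fingers":0.078,"x":0,"y":0,"z":0,"rx":0,"ry":0,"rz":0}]'; python3 - <<'E'
from h import *
p,P=cloud("top");cv2.imwrite("pics/t3.png",cv2.resize(p[120:360,120:540,::-1],None,fx=1.8,fy=1.8))
for n,xy,h,R in [("L",(.645,.152),.07,.028),("M",(.654,.064),.06,.024),("S",(.632,-.022),.05,.02),("T",(.652,-.1015),.04,.016)]: print(n,rim(P,xy,h,R,.022))
E
```

```text
clock: 24.95
tcp_pos: [0.6456, 0.1519, 0.2001]
orientation: [2.217, 2.223, 0.006]
contact_force: [0.3, -0.2, 0.4]
grip_width: 0.0782
gripper_force: 0.0
clock: 25.7
tcp_pos: [0.4735, 0.1518, 0.197]
orientation: [-2.217, -2.225, -0.003]
contact_force: [0.1, -0.6, 0.2]
grip_width: 0.0782
gripper_force: 0.0
L (np.int64(195), array([644.7, 151.9,  28.4]))
M (np.int64(151), array([652.5,  64.3,  24.2]))
S (np.int64(110), array([630.4, -21.3,  20.1]))
T (np.int64(90), array([ 651.6, -103.4,   16.1]))
```

View pics/t3.png

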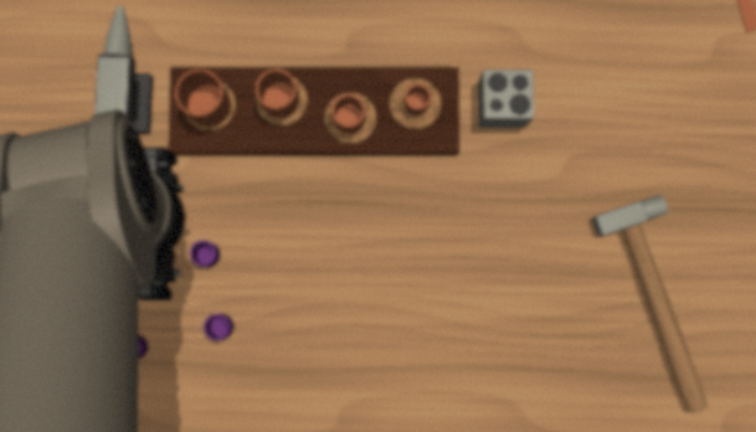

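The four beakers stand in order at crop (204,98), (278,93), (348,115) and (416,100), each within about 2 mm of its pad's centre. The hammer has not moved. Handing in.

```bash
python3 -c "
from bench import r
print(r.hand_in())"
```

```text
the job is handed in; nothing more can be done
None
```

The job is handed in: the four copper beakers stand upright on the pads in size order, largest next to the anvil, each measured within about 2 mm of its pad's centre, none knocked over and the hammer left where it lay; the hand-in gave no verdict.

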